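Slide the lure drying board home and turn the keeper

TASK

Push the board with the four wooden lure blanks along the rails of its rack, with the fingertips behind its upright push strip, until you feel it drop into the locating notches and it sits level in them. Then push the aluminium keeper bar round by its quarter turn so that it lies right across behind the push strip. Do not lift the board, leave everything else on the bench where it is, and finish with the hand clear.

Things in the scene. Friction and masses are not known exactly. Their poses are not given: they have to be found in the camera images.
- rack: Fixed dark wooden rack, 160 mm wide (x), 380 mm long (y), origin at the centre of its underside. Two level aluminium-topped rails run along y, tops at z = 40 mm, each of two 15 mm lanes centred at x = +-43.5 and +-58.5 mm. The board is pushed to the rack's +y. Guide lips (x = +-70 to +-80 mm, 60 mm high) steer it with 2 mm play. Rails run on past the notches.
- notch_in (a point): Midway between the notches of the two inner lanes (x = +-43.5 mm), at rail top level: rack y = 140 mm. All notches are 22 mm long in y and 8 mm deep, cut across the lane.
- notch_out (a point): The same for the two outer lanes (x = +-58.5 mm): rack y = 20 mm.
- board: Loose plywood board, 0.35 to 0.7 kg, four lure blanks fixed across its top; friction on the rails 2 to 8 N. Plate 136 (x) by 150 (y) by 12 mm; origin at its centre, level with the soles of its feet, 10 mm under the plate. Axes parallel to the rack's. Feet 9 by 16 mm: two at x = +-43.5, y = 60, two at x = +-58.5, y = -60 mm. Origin 40 mm above the bench when riding, 32 mm when dropped in.
- strip (a point): Top centre of the trailing face of the board's upright push strip: board frame x = 0, y = -75, z = 50 mm. The strip is 80 mm long in x, 10 mm thick in y, flush with the plate's trailing edge and rises 28 mm from the plate's top (z = 22 to 50 mm). Blanks are 84 mm long, 22 mm thick, at board y = -45, -15, 15, 45 mm, tops at z = 44 mm.
- seat (a point): Point of the rack (x = 0, y = 80, z = 32 mm) where the board's origin lies once dropped in (+-3 mm play along y). Only there do all four feet meet their notches at once; the notch walls then stop the board.
- keeper (a joint): Angle of the keeper, an aluminium bar 16 mm wide, 66 to 80 mm above the bench, on an upright pivot on the lip at the rack's -x side, reaching 73 mm from it. 0 = open, pointing to the rack's -y; turns counter-clockwise from above to a stop at 1.571 = pointing to the rack's +x, 6 mm behind the strip of a seated board. Starts at 0 to 0.2, stays where left; friction about 1 N at the peg.
- keeper_pivot (a point): Pivot of the keeper, top of the bar, 80 mm above the bench; in the rack's frame at x = -75, y = -9 mm.
- keeper_peg (a point): Top centre of the upright peg of 10 mm diameter on the keeper bar, 62 mm from the pivot; it stands 24 mm above the bar, its top 104 mm above the bench.
- glue: Loose bystander on the table, to be left alone: glue bottle, 38 mm diameter, 120 mm high, origin at the centre of its underside.
- jar: Loose bystander on the table, to be left alone: jar, 60 mm diameter, 70 mm high, origin at the centre of its underside.
- blank: Loose bystander on the table, to be left alone: single wooden lure blank lying, 84 mm long (x), 22 mm thick, origin under its middle.
- driver: Loose bystander on the table, to be left alone: screwdriver lying, 170 mm long (x).
- cup: Loose bystander on the table, to be left alone: white cup, 70 mm diameter, 90 mm high, origin at the centre of its underside.
- tub: Loose bystander on the table, to be left alone: clear open tub 160 by 120 by 50 mm, origin at the centre of its underside.
- spool: Loose bystander on the table, to be left alone: grey spool, 44 mm diameter, 30 mm high, origin at the centre of its underside.
Mind the look-alikes: they are no part of the job. What is shaped like the board but orange is not meant.

How it is judged:
On the way:
1. the board has dropped level into its notches while the keeper is still open (z of board in the frame of rack between 0.028 and 0.035 m and y of board in the frame of rack between 0.075 and 0.085 m and horizontal distance between board and seat below 0.007 m and angle between the y axis of board and the y axis of rack, either way round below 0.05 rad and angle between the z axis of board and the z axis of rack, either way round below 0.03 rad and value of joint keeper below 0.6 rad), for 0.2 s.
At the end, for the whole second after the job is handed in: The board lies at rest, dropped into the notches: origin 28 to 35 mm above the rack's underside, within 5 mm of the seat along the rails and 7 mm in all, aligned with the rack within 0.05 rad and level within 0.03 rad. The keeper is turned beyond 1.4 rad and at rest (z of board in the frame of rack between 0.028 and 0.035 m and y of board in the frame of rack between 0.075 and 0.085 m and horizontal distance between board and seat below 0.007 m and angle between the y axis of board and the y axis of rack, either way round below 0.05 rad and angle between the z axis of board and the z axis of rack, either way round below 0.03 rad and value of joint keeper above 1.4 rad and linear speed of board below 0.01 m/s and velocity of joint keeper below 0.05 rad/s); the robot touches nothing.
It fails at once if the board is lifted off its rails or tipped (over 12 mm above riding height, or over 0.2 rad) (z of board in the frame of rack above 0.052 m or angle between board's own z axis and vertical above 0.2 rad).
It fails at once if a bystander is shifted by more than 25 mm (distance of any of glue, jar, blank, driver, cup, tub, spool from where it was at the start of the episode above 0.025 m).
It also fails if it takes over 58 s, if anything falls off the work surface, if the arm or the gripper's body presses on something with over 40 N, if the wrist force passes 120 N, or if a joint passes its speed limit or range.

ROBOT

A 6-joint arm with a two-finger parallel gripper is mounted at the origin on the work surface. World frame = base frame: x ahead of the robot, y to its left, z up, the work surface at z = 0. Lengths are in m, angles in rad, forces in N, time in s.
With the tool pointing down it reaches from about 0.2 to 0.875 m from the base axis. Payload 3.4 kg.
Tool frame: the origin (TCP) lies at the very end of the fingers, on their centre line; the grasp point (between the pads) lies 19 mm behind it (r.tcp_to_grasp is the distance from the TCP to the grasp point, in m); x points along the fingers, y is the direction in which the jaws open and shut, and the axes are right-handed (so a half turn about x gives the same grasp; the last joint's range is limited). The gripper opens to 94 mm and grips with 3 to 60 N. Pads are 16 mm wide; open, the fingers measure 119 mm over their backs; the gripper's body (75 mm by 177 mm) begins 78 mm behind the grasp point.
Start: joints at [-1.343, 0.276, 1.505, -0, 1.361, -0.121], TCP at [0.197, -0.54, 0.205] pointing down, gripper open.
Joint ranges: [-2.89, 2.89], [-0.75, 2.08], [0.22, 2.7], [-1.18, 4.32], [0.11, 2.71], [-2.7, 2.7]. Speed limits (rad/s): [2.57, 2.57, 3.14, 3.14, 3.14, 3.14].

INTERFACE

Orientations are given as a unit quaternion [x, y, z, w].
In Python, from bench import telemetry, imaging, r gives the robot as it stands. The module is installed in compiled form; this text tells all that it offers.
- The arm moves only by the tool apply_moves, never from a script. Its argument "motion" is a list of rows, each a list of 3 entries, a list of its own where there are three numbers: the shift along the world's x, y, z in units of 0.4 m (1.0 is 0.4 m), then the turn about the world's z in units of 2 pi rad (1.0 is 2 pi rad), then the closure in counts, from 0 (fully open) to 255 (shut). A call has exactly 10 rows; each row is the pose to reach, as a shift and turn from the pose commanded when the call began, turning the shorter way round; what a row does not reach only later rows make up. A row lasts 1/10 s, in which the tool goes at most 50 mm and 8.59 degrees, less where a joint would pass 70% of its speed; a pose out of reach is approached as far as the arm can. A call with a number of a shift or a turn outside -1 to 1 is refused whole. A call with a gripper value outside its range is refused whole. The fingers move at their own pace and stop on an object; "newtons" is the grip in N (left out, the last holds). Time passes only in rows, so rows that repeat a pose let the fingers close, or fill a call up. It gives the time, the measured TCP pose, the force and the opening at its end, in the units of the state.
- telemetry.get_state(): the state, without advancing time (a new reading comes with each control period).
- imaging.read_camera(name): name is "side" or "top"; returns the picture (400x640x3 uint8, red, green, blue); there is no depth.
- imaging.camera_info(name): a dict with "fx", "fy", "cx", "cy" (pixels), "view" (4x4, takes a point from world to camera coordinates). Camera axes: x right, y down, z forward; pixel columns grow to the right and rows downward; lengths in m; the calibration is good to about 2 mm. A picture is of the moment at which its call begins. camera_info takes no time and is no camera call.
- r.close_job(): hands the job in, once; it reports no verdict.
The state is a dict: "t": time; "q": joint angles; "qd": joint speeds; "effort": joint torques, N m; "position": TCP position; "tool_rot": TCP orientation; "wrist_force": force on the tool from outside, world axes, zero at the start; "torque": the same for the moment, N m; "width": opening from 0.0 (shut) to 1.0 (fully open).
Only numpy, scipy, OpenCV 4.12 (cv2) and the standard library are available. Lean on these libraries where they do the work, as an engineer would, in place of code of your own. Each camera call takes 0.05 s, during which the arm holds its last target. There are 200 camera calls.

## Working session

There is one attempt and no reset: what is moved stays moved. The work goes in short steps, Python scripts to look and compute and a tool call to move; the robot and the scene stay as the last step left them, time stands still between calls to the robot, and variables do not carry over. Pictures are saved under pics/ and viewed, about 8 in all and at most 12, crops included, and the job is handed in when it is done.

Besides the shell and the picture viewer there is one more tool, called as name([rows], argument=value, ...), one row to a line, values as JSON. apply_moves: Moves the arm, as the interface text tells. Its arguments: {"type":"object","properties":{"motion":{"type":"array"},"newtons":{"type":"number"}},"required":["motion"]}

```bash
mkdir -p pics
python3 - <<'E'
from bench import telemetry, imaging, r
import cv2,json,numpy as np
for n in("top","side"):
    im=imaging.read_camera(n); cv2.imwrite(f"pics/{n}0.png",im[:,:,::-1])
    i=imaging.camera_info(n); print(n,{k:np.round(v,4).tolist() for k,v in i.items() if k in("fx","fy","cx","cy","view")})
s=telemetry.get_state(); print(s)
E
```

```text
top {'fx': 468.3322, 'fy': 468.3322, 'cx': 322.4665, 'cy': 202.9961, 'view': [[0.0054, -0.9999, 0.0116, -0.0269], [-0.9969, -0.0063, -0.079, 0.5383], [0.079, -0.0111, -0.9968, 1.1826], [0.0, 0.0, 0.0, 1.0]]}
side {'fx': 497.366, 'fy': 497.366, 'cx': 320.6999, 'cy': 199.1925, 'view': [[-0.8117, -0.584, -0.0087, 0.4332], [-0.3241, 0.4629, -0.8251, 0.2356], [0.4859, -0.6669, -0.565, 1.1244], [0.0, 0.0, 0.0, 1.0]]}
{'t': 0.1, 'q': array([-1.34299812e+00,  2.76466105e-01,  1.50594026e+00,  1.11256292e-05,
        1.36067489e+00, -1.21042344e-01]), 'qd': array([-0.00021381, -0.00198474, -0.00362858, -0.00051371, -0.00127457,
       -0.00045216]), 'effort': array([ 1.23835067e-03, -4.05455804e+01, -2.37779850e+01,  7.01460871e-02,
        2.99510371e-02, -5.04290813e-05]), 'position': array([ 0.19640871, -0.5399138 ,  0.20475507]), 'tool_rot': array([-0.69635378, -0.12323427,  0.69640226, -0.12218275]), 'wrist_force': array([ 0.20444268, -0.76159813, -0.43082491]), 'torque': array([-0.00596452, -0.00082853, -0.00531874]), 'width': 1.0001901962959694}
```

View pics/top0.png

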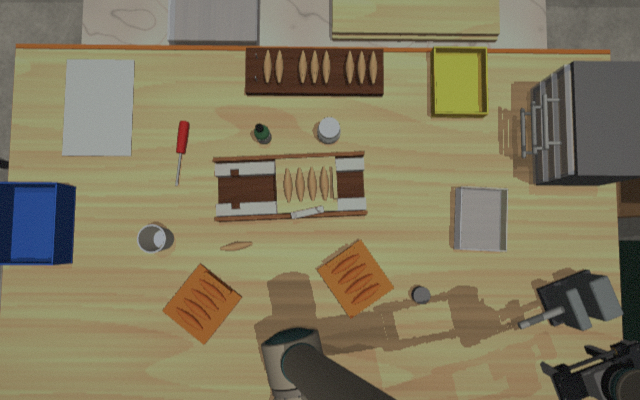

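View pics/side0.png

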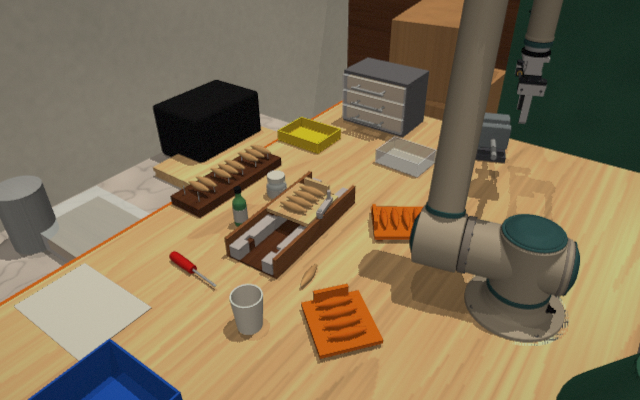

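The real board is the plywood one in the rack at top (308,185). These could be mistaken for it:
- orange boards at (202,303) and (355,277)
- dark lure stand at (314,72)
- loose blank at (236,245)

The keeper is on the near lip at (307,212). Next is one close crop to check this, with rack corners for measuring.

```bash
python3 - <<'E'
import cv2
a=cv2.imread("pics/top0.png")[140:230,205:375]
cv2.imwrite("pics/crop0.png",cv2.resize(a,None,fx=4.7,fy=4.7,interpolation=cv2.INTER_CUBIC))
E
cat > h.py <<'E'
import numpy as np,cv2
from bench import imaging
def proj(n,P):
    i=imaging.camera_info(n);V=np.array(i["view"]);c=np.atleast_2d(P)@V[:3,:3].T+V[:3,3]
    return np.c_[c[:,0]/c[:,2]*i["fx"]+i["cx"],c[:,1]/c[:,2]*i["fy"]+i["cy"]]
def ray(n,uv,z):
    i=imaging.camera_info(n);V=np.array(i["view"]);R=V[:3,:3];o=-R.T@V[:3,3]
    d=R.T@np.array([(uv[0]-i["cx"])/i["fx"],(uv[1]-i["cy"])/i["fy"],1]);return o+d*(z-o[2])/d[2]
E
```

```text
(no output)
```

View pics/crop0.png

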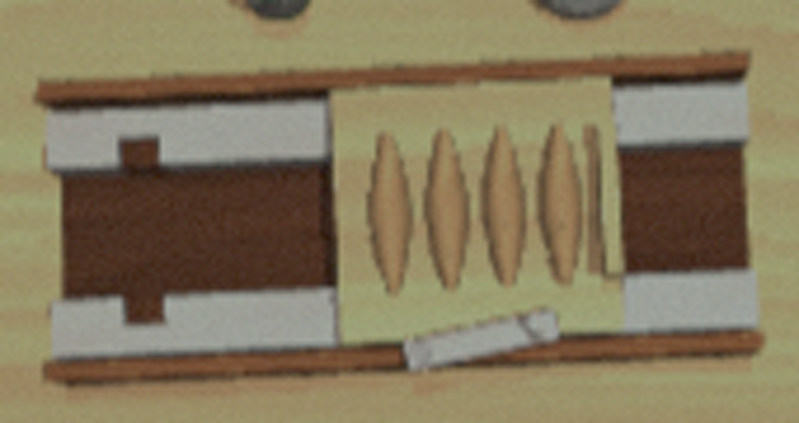

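The crop shows the plywood board and four lures, with the strip on its right (-y) end at crop x≈592. The inner notches are at crop (140,155) and (143,308). The keeper runs from its pivot at crop (425,353) to its tip at (555,325), so the push direction is image left, world +y.

Run:
```python
from h import *
from scipy.optimize import least_squares
c=lambda x,y:np.array([x,y])/4.7+[205-.4,140-.4]
# (rack pt, crop px)
obs=[((.08,.19,.06),(38,82)),((.08,-.19,.06),(748,53)),((-.08,.19,.06),(45,380)),((-.08,-.19,.06),(762,352)),
 ((.036,.151,.04),(120,170)),((.036,.129,.04),(160,168)),((-.036,.151,.04),(122,297)),((-.036,.129,.04),(162,294))]
P=np.array([o[0] for o in obs]);U=np.array([c(*o[1]) for o in obs])
def W(p,P):
    P=np.atleast_2d(P);C,S=np.cos(p[2]),np.sin(p[2]);return np.c_[p[0]+C*P[:,0]-S*P[:,1],p[1]+S*P[:,0]+C*P[:,1],P[:,2]]
f=least_squares(lambda p:(proj("top",W(p,P))-U).ravel(),[.55,0.03,0],loss="soft_l1")
p=f.x;print(p.round(4),(proj("top",W(p,P))-U).round(1).tolist())
np.save("rack.npy",p)
C,S=np.cos(p[2]),np.sin(p[2])
def back(w):d=w[:2]-p[:2];return np.array([C*d[0]+S*d[1],-S*d[0]+C*d[1]]).round(4)
for nm,uv,z in[("board lead edge up",(330,92),.062),("lead low",(340,345),.062),("trail up",(612,80),.062),("trail low",(624,330),.062),("strip top front up",(586,126),.09),("strip trail up",(597,126),.09),("strip trail low",(603,272),.09),("keeper tip",(556,323),.08),("keeper end",(408,355),.08)]:
    print(nm,back(ray("top",c(*uv),z)))
print("pivot",W(p,(-.075,-.009,.08)).round(4),"seat",W(p,(0,.08,.032)).round(4))
```

```text
[0.5783 0.0592 0.0475] [[-0.4, -0.1], [0.2, 0.1], [-0.3, 0.4], [0.4, 0.0], [-0.2, -0.9], [-0.1, -0.8], [0.1, 0.3], [0.3, 0.6]]
board lead edge up [0.0678 0.0341]
lead low [-0.0671  0.0334]
trail up [ 0.0682 -0.1161]
trail low [-0.0654 -0.1166]
strip top front up [ 0.0397 -0.1003]
strip trail up [ 0.0394 -0.106 ]
strip trail low [-0.0367 -0.1058]
keeper tip [-0.0614 -0.0806]
keeper end [-0.0749 -0.0031]
pivot [[0.5038 0.0467 0.08  ]] seat [[0.5745 0.1391 0.032 ]]
```

```bash
cat >> h.py <<'E'
from bench import telemetry
from scipy.spatial.transform import Rotation as Ro
p=np.load("rack.npy")
def W(P):
    P=np.atleast_2d(P);C,S=np.cos(p[2]),np.sin(p[2]);return np.c_[p[0]+C*P[:,0]-S*P[:,1],p[1]+S*P[:,0]+C*P[:,1],P[:,2]]
def to(rp,jaw):
    s=telemetry.get_state();y=Ro.from_quat(s["tool_rot"]).as_matrix()[:,1];h=np.arctan2(y[1],y[0])
    d=jaw+p[2]-h;d=(d+np.pi/2)%np.pi-np.pi/2
    return ((W(rp)[0]-s["position"])/.4).round(4),round(d/2/np.pi,4)
def rackpos():
    s=telemetry.get_state();d=s["position"][:2]-p[:2];C,S=np.cos(p[2]),np.sin(p[2])
    return np.array([C*d[0]+S*d[1],-S*d[0]+C*d[1],s["position"][2]]).round(4),s["wrist_force"].round(1),s["t"],s["width"]
E
python3 - <<'E'
from h import *
print(to((0,-.15,.2),0),W((0,-.15,.2)))
print(Ro.from_quat(telemetry.get_state()["tool_rot"]).as_matrix().round(3))
E
```

```text
(array([ 0.9725,  1.1233, -0.0119]), np.float64(0.202)) [[ 0.58540974 -0.09060991  0.2       ]]
[[-0.     0.342 -0.94 ]
 [ 0.001 -0.94  -0.342]
 [-1.    -0.001 -0.   ]]
```

apply_moves([
  [[0, 0.12, 0], 0.02, 40],
  [[0, 0.24, 0], 0.04, 80],
  [[0, 0.36, 0], 0.06, 120],
  [[0.08, 0.45, 0], 0.08, 174],
  [[0.17, 0.53, 0], 0.1, 174],
  [[0.26, 0.61, 0], 0.12, 174],
  [[0.35, 0.69, 0], 0.14, 174],
  [[0.44, 0.77, 0], 0.16, 174],
  [[0.53, 0.84, 0], 0.18, 174],
  [[0.6, 0.9, 0], 0.2, 174],
])

```text
t: 1.1
position: [0.438, -0.1784, 0.2053]
tool_rot: [0.49, 0.51, -0.489, 0.51]
wrist_force: [0.5, -0.3, -0.1]
width: 0.316
```

Run:
```python
from h import *
print(to((0,-.15,.2),0),rackpos())
```

```text
(array([ 0.3684,  0.2195, -0.0133]), np.float64(0.001)) (array([-0.1514, -0.2307,  0.2053]), array([ 0.5, -0.3, -0.1]), 1.1, 0.3159225894371723)
```

apply_moves([
  [[0.09, 0.05, 0], 0, 174],
  [[0.19, 0.11, 0], 0.001, 174],
  [[0.28, 0.17, 0], 0.001, 174],
  [[0.369, 0.22, 0], 0.001, 174],
  [[0.369, 0.22, -0.08], 0.001, 174],
  [[0.369, 0.22, -0.16], 0.001, 174],
  [[0.369, 0.22, -0.24], 0.001, 174],
  [[0.369, 0.22, -0.31], 0.001, 174],
  [[0.369, 0.22, -0.36], 0.001, 174],
  [[0.369, 0.22, -0.36], 0.001, 174],
])

```text
t: 2.1
position: [0.5813, -0.0916, 0.0581]
tool_rot: [0.488, 0.512, -0.491, 0.508]
wrist_force: [0.8, -0.8, 0.7]
width: 0.318
```

Run:
```python
from h import *
print(rackpos()); print(to((0,-.03,.06),0),to((0,-.015,.06),0))
a=imaging.read_camera("top")[140:240,205:375,::-1]
cv2.imwrite("pics/crop1.png",cv2.resize(a,None,fx=4.7,fy=4.7,interpolation=cv2.INTER_CUBIC))
```

```text
(array([-0.0042, -0.1508,  0.0581]), array([ 0.8, -0.8,  0.7]), 2.1, 0.3178404391226511)
(array([-0.0039,  0.3022,  0.0048]), np.float64(0.001)) (array([-0.0057,  0.3396,  0.0048]), np.float64(0.001))
```

View pics/crop1.png

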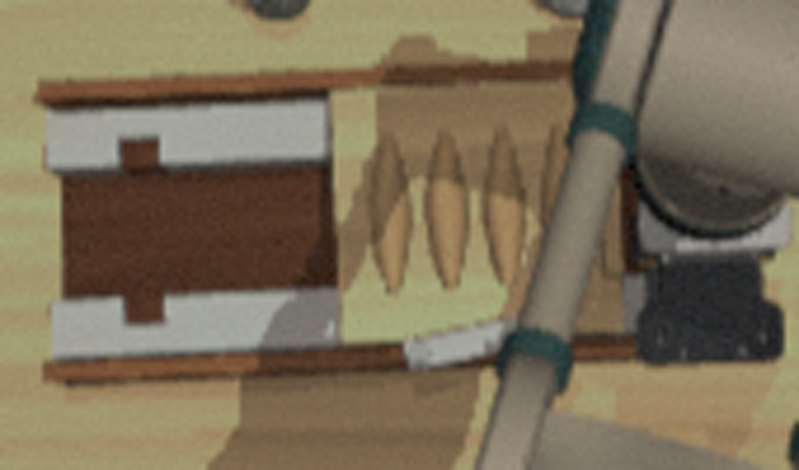

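The gripper is behind the strip, at about crop (640,250), and the board hasn't moved. I'll start the push.

apply_moves([
  [[0.008, 0.03, 0.004], 0.001, 174],
  [[0.008, 0.05, 0.004], 0.001, 174],
  [[0.007, 0.06, 0.004], 0.001, 174],
  [[0.007, 0.075, 0.004], 0.001, 174],
  [[0.006, 0.09, 0.004], 0.001, 174],
  [[0.005, 0.105, 0.004], 0.001, 174],
  [[0.005, 0.12, 0.004], 0.001, 174],
  [[0.004, 0.135, 0.004], 0.001, 174],
  [[0.003, 0.15, 0.004], 0.001, 174],
  [[0.003, 0.165, 0.004], 0.001, 174],
])

```text
t: 3.15
position: [0.5863, -0.0278, 0.0643]
tool_rot: [0.488, 0.51, -0.488, 0.513]
wrist_force: [-1.0, -6.3, 4.4]
width: 0.318
```

apply_moves([
  [[-0.001, 0.015, 0], 0, 174],
  [[-0.001, 0.03, 0], 0, 174],
  [[-0.002, 0.045, 0], 0, 174],
  [[-0.003, 0.06, 0], 0, 174],
  [[-0.004, 0.075, 0], 0, 174],
  [[-0.004, 0.09, 0], 0, 174],
  [[-0.005, 0.105, 0], 0, 174],
  [[-0.006, 0.12, 0], 0, 174],
  [[-0.006, 0.13, 0], 0, 174],
  [[-0.006, 0.135, 0], 0, 174],
])

```text
t: 4.15
position: [0.5836, 0.0263, 0.0643]
tool_rot: [0.487, 0.511, -0.488, 0.513]
wrist_force: [-0.9, -7.2, 5.2]
width: 0.316
```

Run:
```python
from h import *
print(rackpos()); print(to((0,-.003,.06),0))
a=imaging.read_camera("side")[150:290,210:370,::-1]
cv2.imwrite("pics/crop2.png",cv2.resize(a,None,fx=4,fy=4,interpolation=cv2.INTER_CUBIC))
```

```text
(array([ 0.0038, -0.0332,  0.0643]), array([-0.9, -7.2,  5.2]), 4.15, 0.3163399472530941)
(array([-0.013 ,  0.0749, -0.0107]), np.float64(-0.0001))
```

View pics/crop2.png

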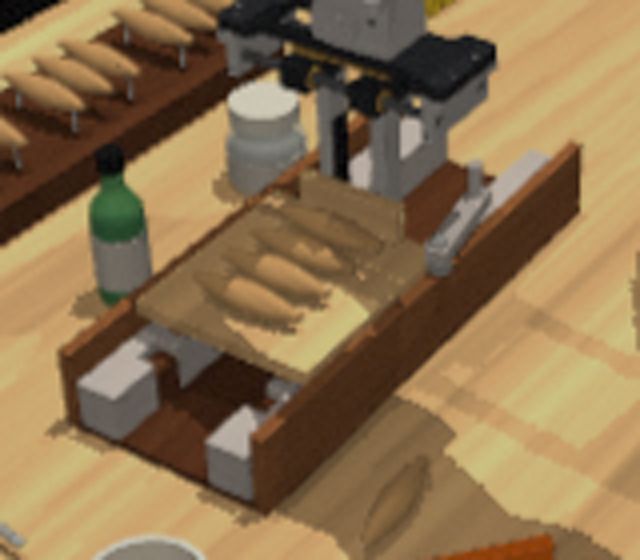

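The push is going well and the keeper is untouched, with its peg at about crop (475,175). I'll cover the last 30 mm slowly.

apply_moves([
  [[-0.002, 0.006, 0], 0, 174],
  [[-0.003, 0.012, 0], 0, 174],
  [[-0.004, 0.018, 0], 0, 174],
  [[-0.005, 0.024, 0], 0, 174],
  [[-0.006, 0.03, 0], 0, 174],
  [[-0.007, 0.036, 0], 0, 174],
  [[-0.008, 0.042, 0], 0, 174],
  [[-0.008, 0.046, 0], 0, 174],
  [[-0.008, 0.05, 0], 0, 174],
  [[-0.008, 0.053, 0], 0, 174],
])

```text
t: 5.2
position: [0.5808, 0.0477, 0.0642]
tool_rot: [0.488, 0.51, -0.488, 0.513]
wrist_force: [0.1, -5.3, 4.9]
width: 0.314
```

apply_moves([
  [[0, 0.002, 0], 0, 174],
  [[0, 0.004, 0], 0, 174],
  [[0, 0.006, 0], 0, 174],
  [[0, 0.008, 0], 0, 174],
  [[0, 0.01, 0], 0, 174],
  [[0, 0.012, 0], 0, 174],
  [[0, 0.014, 0], 0, 174],
  [[0, 0.016, 0], 0, 174],
  [[0, 0.018, 0], 0, 174],
  [[0, 0.018, 0], 0, 174],
])

```text
t: 6.2
position: [0.5799, 0.0555, 0.0634]
tool_rot: [0.488, 0.511, -0.488, 0.512]
wrist_force: [0.0, -4.0, 3.9]
width: 0.316
```

Run:
```python
from h import *
print(rackpos())
a=imaging.read_camera("side")[150:290,210:370,::-1]
cv2.imwrite("pics/crop3.png",cv2.resize(a,None,fx=4,fy=4,interpolation=cv2.INTER_CUBIC))
```

```text
(array([ 0.0014, -0.0038,  0.0634]), array([ 0. , -4. ,  3.9]), 6.2, 0.3156032826543475)
```

apply_moves([
  [[0, 0.0015, 0], 0, 174],
  [[0, 0.003, 0], 0, 174],
  [[0, 0.0045, 0], 0, 174],
  [[0, 0.006, 0], 0, 174],
  [[0, 0.0075, 0], 0, 174],
  [[0, 0.0075, 0], 0, 174],
  [[0, 0.0075, 0], 0, 174],
  [[0, 0.0075, 0], 0, 174],
  [[0, 0.0075, 0], 0, 174],
  [[0, 0.0075, 0], 0, 174],
])

```text
t: 7.25
position: [0.5799, 0.0578, 0.0634]
tool_rot: [0.487, 0.511, -0.488, 0.513]
wrist_force: [-0.6, -6.6, 4.3]
width: 0.322
```

Run:
```python
from h import *
print(rackpos())
a=imaging.read_camera("side")[150:290,210:370,::-1]
cv2.imwrite("pics/crop4.png",cv2.resize(a,None,fx=4,fy=4,interpolation=cv2.INTER_CUBIC))
```

```text
(array([ 0.0015, -0.0015,  0.0634]), array([-0.6, -6.6,  4.3]), 7.25, 0.3219074386924093)
```

View pics/crop4.png

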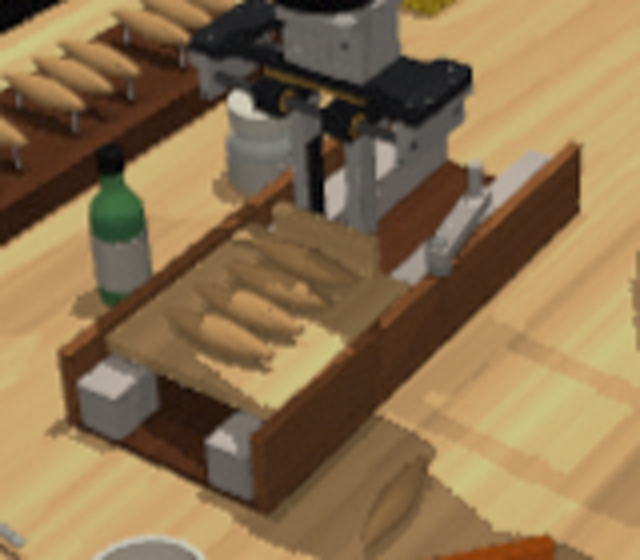

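The near lip now hides the plate's edge, so the board seems to have dropped. I'll check that against the model projection.

Run:
```python
from h import *
for y,z in((.08,.032),(.083,.032),(.08,.04),(.083,.04)):
    P=[(a,y+b,z+c) for a,b,c in((.068,.075,.022),(.04,-.075,.05),(-.04,-.075,.05),(-.04,-.065,.022))]
    print(y,z,((proj("side",W(P))-[210,150])*4).round(0).tolist())
P=[(.08,.19,.06),(-.08,.19,.06),(-.08,-.19,.06)];print(((proj("side",W(P))-[210,150])*4).round(0).tolist())
```

```text
0.08 0.032 [[107.0, 330.0], [282.0, 194.0], [380.0, 231.0], [373.0, 273.0]]
0.083 0.032 [[104.0, 333.0], [279.0, 196.0], [378.0, 233.0], [370.0, 276.0]]
0.08 0.04 [[105.0, 320.0], [281.0, 184.0], [380.0, 221.0], [373.0, 264.0]]
0.083 0.04 [[102.0, 323.0], [279.0, 186.0], [377.0, 223.0], [370.0, 266.0]]
[[54.0, 346.0], [259.0, 438.0], [581.0, 140.0]]
```

Corrected by the lip offset, the strip corners match z = 32 mm, y = 80 to 83 mm. The board has dropped. I'll back off, rise and close the fingers.

apply_moves([
  [[0, -0.03, 0], 0, 174],
  [[0, -0.07, 0], 0, 174],
  [[0.002, -0.1, 0], 0, 174],
  [[0.002, -0.1, 0.08], 0, 174],
  [[0.002, -0.1, 0.18], 0, 174],
  [[0.002, -0.1, 0.26], 0, 255],
  [[0.002, -0.1, 0.34], -0.02, 255],
  [[0.002, -0.1, 0.34], -0.04, 255],
  [[0.002, -0.1, 0.34], -0.06, 255],
  [[0.002, -0.1, 0.34], -0.08, 255],
])

```text
t: 8.3
position: [0.5804, 0.0185, 0.1992]
tool_rot: [0.601, 0.373, -0.601, 0.372]
wrist_force: [-0.2, -0.0, 0.3]
width: 0.006
```

Run:
```python
from h import *
print(rackpos())
a=imaging.read_camera("side")[150:290,210:370,::-1]
cv2.imwrite("pics/crop5.png",cv2.resize(a,None,fx=4,fy=4,interpolation=cv2.INTER_CUBIC))
for th in(0,.1,.15,.2,.25):
    print(th,((proj("side",W((-.075+.062*np.sin(th),-.009-.062*np.cos(th),.104)))-[210,150])*4).round(0).tolist(),
     ((proj("top",W((-.075+.062*np.sin(th),-.009-.062*np.cos(th),.104)))-[205,140])*4.7).round(0).tolist())
n=np.array([.64,.77])
for th in(.0,.19,.4,.8,1.2,1.4,1.5,1.57):
    pg=np.array([-.075+.062*np.sin(th),-.009-.062*np.cos(th)])
    for d in(.03,.013): print(th,d,(pg-n*d).round(4),to((*(pg-n*d),.088),-.878))
```

```text
(array([ 0.0002, -0.0408,  0.1992]), array([-0.2, -0. ,  0.3]), 8.3, 0.006280976267089734)
0 [[488.0, 164.0]] [[537.0, 345.0]]
0.1 [[480.0, 162.0]] [[536.0, 333.0]]
0.15 [[475.0, 161.0]] [[535.0, 327.0]]
0.2 [[471.0, 160.0]] [[534.0, 321.0]]
0.25 [[467.0, 159.0]] [[532.0, 315.0]]
0.0 0.03 [-0.0942 -0.0941] (array([-0.2292, -0.1443, -0.2773]), np.float64(-0.0582))
0.0 0.013 [-0.0833 -0.081 ] (array([-0.2036, -0.1103, -0.2773]), np.float64(-0.0582))
0.19 0.03 [-0.0825 -0.093 ] (array([-0.2001, -0.1401, -0.2773]), np.float64(-0.0582))
0.19 0.013 [-0.0716 -0.0799] (array([-0.1745, -0.1061, -0.2773]), np.float64(-0.0582))
0.4 0.03 [-0.0701 -0.0892] (array([-0.1695, -0.1292, -0.2773]), np.float64(-0.0582))
0.4 0.013 [-0.0592 -0.0761] (array([-0.1439, -0.0952, -0.2773]), np.float64(-0.0582))
0.8 0.03 [-0.0497 -0.0753] (array([-0.1204, -0.092 , -0.2773]), np.float64(-0.0582))
0.8 0.013 [-0.0388 -0.0622] (array([-0.0948, -0.0581, -0.2773]), np.float64(-0.0582))
1.2 0.03 [-0.0364 -0.0546] (array([-0.0896, -0.0387, -0.2773]), np.float64(-0.0582))
1.2 0.013 [-0.0255 -0.0415] (array([-0.064 , -0.0047, -0.2773]), np.float64(-0.0582))
1.4 0.03 [-0.0331 -0.0426] (array([-0.0827, -0.0085, -0.2773]), np.float64(-0.0582))
1.4 0.013 [-0.0222 -0.0295] (array([-0.0571,  0.0255, -0.2773]), np.float64(-0.0582))
1.5 0.03 [-0.0324 -0.0365] (array([-0.0816,  0.0069, -0.2773]), np.float64(-0.0582))
1.5 0.013 [-0.0215 -0.0234] (array([-0.056 ,  0.0409, -0.2773]), np.float64(-0.0582))
1.57 0.03 [-0.0322 -0.0321] (array([-0.0817,  0.0178, -0.2773]), np.float64(-0.0582))
1.57 0.013 [-0.0213 -0.0191] (array([-0.0561,  0.0518, -0.2773]), np.float64(-0.0582))
```

View pics/crop5.png

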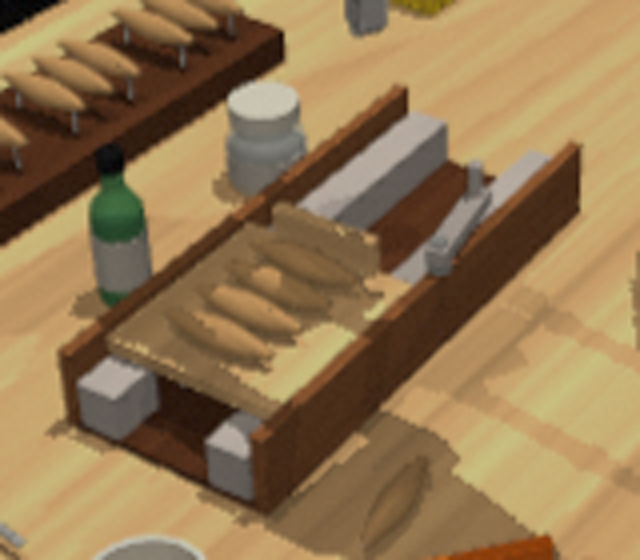

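The board sits seated and level, and the keeper reads about 0.15 rad with its peg at crop (476,165). I'll come down behind the peg.

apply_moves([
  [[-0.06, -0.05, 0], -0.02, 255],
  [[-0.13, -0.1, 0], -0.04, 255],
  [[-0.21, -0.15, 0], -0.058, 255],
  [[-0.21, -0.15, 0], -0.058, 255],
  [[-0.21, -0.15, -0.08], -0.058, 255],
  [[-0.21, -0.15, -0.16], -0.058, 255],
  [[-0.21, -0.15, -0.23], -0.058, 255],
  [[-0.21, -0.15, -0.277], -0.058, 255],
  [[-0.21, -0.15, -0.277], -0.058, 255],
  [[-0.21, -0.15, -0.277], -0.058, 255],
])

```text
t: 9.35
position: [0.4971, -0.0411, 0.0884]
tool_rot: [0.658, 0.26, -0.658, 0.259]
wrist_force: [0.6, 0.5, 0.2]
width: 0.008
```

Run:
```python
from h import *
print(rackpos())
n=np.array([.64,.77])
for th in(.15,.3,.5,.7,.9,1.1,1.2,1.3,1.4,1.5,1.57,1.6):
    pg=np.array([-.075+.062*np.sin(th),-.009-.062*np.cos(th)])
    print(th,to((*(pg-n*.013),.087),-.878))
```

```text
(array([-0.0858, -0.0963,  0.0884]), array([0.6, 0.5, 0.2]), 9.35, 0.00779880597987262)
0.15 (array([ 0.0275,  0.0414, -0.0034]), np.float64(-0.0018))
0.3 (array([ 0.0499,  0.0476, -0.0034]), np.float64(-0.0018))
0.5 (array([ 0.0778,  0.061 , -0.0034]), np.float64(-0.0018))
0.7 (array([ 0.1025,  0.0797, -0.0034]), np.float64(-0.0018))
0.9 (array([ 0.1229,  0.1029, -0.0034]), np.float64(-0.0018))
1.1 (array([ 0.1384,  0.1297, -0.0034]), np.float64(-0.0018))
1.2 (array([ 0.1441,  0.1441, -0.0034]), np.float64(-0.0018))
1.3 (array([ 0.1482,  0.159 , -0.0034]), np.float64(-0.0018))
1.4 (array([ 0.1509,  0.1743, -0.0034]), np.float64(-0.0018))
1.5 (array([ 0.1521,  0.1897, -0.0034]), np.float64(-0.0018))
1.57 (array([ 0.1519,  0.2006, -0.0034]), np.float64(-0.0018))
1.6 (array([ 0.1516,  0.2052, -0.0034]), np.float64(-0.0018))
```

apply_moves([
  [[0.014, 0.021, 0], 0, 255],
  [[0.028, 0.041, 0], 0, 255],
  [[0.05, 0.048, 0], 0, 255],
  [[0.064, 0.054, 0], 0, 255],
  [[0.078, 0.061, 0], 0, 255],
  [[0.09, 0.07, 0], 0, 255],
  [[0.102, 0.08, 0], 0, 255],
  [[0.113, 0.091, 0], 0, 255],
  [[0.123, 0.103, 0], 0, 255],
  [[0.131, 0.116, 0], 0, 255],
])

```text
t: 10.35
position: [0.5493, 0.0057, 0.0882]
tool_rot: [0.658, 0.259, -0.658, 0.259]
wrist_force: [-0.5, -0.5, 0.2]
width: 0.006
```

Run:
```python
from h import *
print(rackpos())
a=imaging.read_camera("side")[150:290,210:370,::-1]
cv2.imwrite("pics/crop6.png",cv2.resize(a,None,fx=4,fy=4,interpolation=cv2.INTER_CUBIC))
n=np.array([.64,.77])
for th in(1.1,1.2,1.3,1.4,1.5,1.57,1.6):
    pg=np.array([-.075+.062*np.sin(th),-.009-.062*np.cos(th)])
    print(th,to((*(pg-n*.013),.087),-.878))
```

```text
(array([-0.0315, -0.0521,  0.0882]), array([-0.5, -0.5,  0.2]), 10.35, 0.00584486664107112)
1.1 (array([ 0.0069,  0.0106, -0.003 ]), np.float64(-0.0017))
1.2 (array([ 0.0126,  0.025 , -0.003 ]), np.float64(-0.0017))
1.3 (array([ 0.0168,  0.0399, -0.003 ]), np.float64(-0.0017))
1.4 (array([ 0.0194,  0.0552, -0.003 ]), np.float64(-0.0017))
1.5 (array([ 0.0206,  0.0706, -0.003 ]), np.float64(-0.0017))
1.57 (array([ 0.0204,  0.0815, -0.003 ]), np.float64(-0.0017))
1.6 (array([ 0.0202,  0.0861, -0.003 ]), np.float64(-0.0017))
```

View pics/crop6.png

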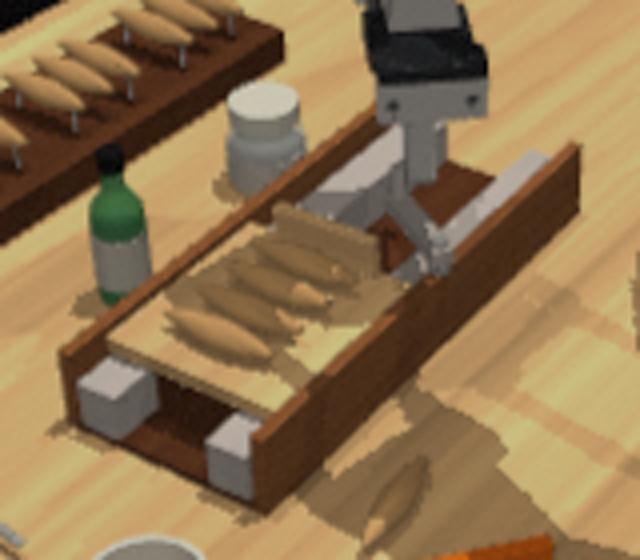

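The keeper bar is swinging with the fingers and reads about 1 rad, with its tip near crop (395,190). I'll push on to the stop.

apply_moves([
  [[0.007, 0.011, 0], 0, 255],
  [[0.013, 0.025, 0], 0, 255],
  [[0.017, 0.04, 0], 0, 255],
  [[0.019, 0.055, 0], 0, 255],
  [[0.02, 0.065, 0], 0, 255],
  [[0.02, 0.073, 0], 0, 255],
  [[0.02, 0.079, 0], 0, 255],
  [[0.02, 0.083, 0], 0, 255],
  [[0.02, 0.083, 0], 0, 255],
  [[0.02, 0.083, 0], 0, 255],
])

```text
t: 11.4
position: [0.5567, 0.0383, 0.0883]
tool_rot: [-0.658, -0.259, 0.658, -0.259]
wrist_force: [0.6, -2.0, 1.0]
width: 0.003
```

Run:
```python
from h import *
print(rackpos(),telemetry.get_state()["torque"])
```

```text
(array([-0.0225, -0.0199,  0.0883]), array([ 0.6, -2. ,  1. ]), 11.4, 0.003099699978077187) [-0.31524066  0.07220922  0.00124435]
```

apply_moves([
  [[0, 0.002, 0], 0, 255],
  [[0, 0.004, 0], 0, 255],
  [[0, 0.006, 0], 0, 255],
  [[0, 0.008, 0], 0, 255],
  [[0, 0.008, 0], 0, 255],
  [[0, 0.008, 0], 0, 255],
  [[0, 0.008, 0], 0, 255],
  [[0, 0.008, 0], 0, 255],
  [[0, 0.008, 0], 0, 255],
  [[0, 0.008, 0], 0, 255],
])

```text
t: 12.4
position: [0.5558, 0.0402, 0.0882]
tool_rot: [-0.657, -0.259, 0.659, -0.26]
wrist_force: [-2.4, -5.8, 1.4]
width: 0.008
```

The force rises against the stop, so the keeper is home. I'll back away toward -y (rack -x side), then go up.

apply_moves([
  [[-0.01, -0.02, 0], 0, 255],
  [[-0.03, -0.06, 0], 0, 255],
  [[-0.05, -0.1, 0], 0, 255],
  [[-0.05, -0.1, 0.1], 0, 255],
  [[-0.05, -0.1, 0.2], 0, 255],
  [[-0.05, -0.15, 0.3], 0, 255],
  [[-0.1, -0.25, 0.35], 0, 255],
  [[-0.15, -0.36, 0.35], 0, 255],
  [[-0.15, -0.45, 0.35], 0, 255],
  [[-0.15, -0.45, 0.35], 0, 255],
])

```text
t: 13.4
position: [0.497, -0.1417, 0.2287]
tool_rot: [0.659, 0.257, -0.658, 0.258]
wrist_force: [0.5, 0.9, -0.5]
width: 0.003
```

Run:
```python
from h import *
print(rackpos())
s=cv2.resize(imaging.read_camera("side")[150:290,210:370,::-1],None,fx=4,fy=4,interpolation=cv2.INTER_CUBIC)
cv2.imwrite("pics/c7.png",s)
t=cv2.resize(imaging.read_camera("top")[110:260,130:380,::-1],None,fx=3,fy=3,interpolation=cv2.INTER_CUBIC)
cv2.imwrite("pics/c8.png",t)
print("pivot,peg top px",((proj("top",W([(-.075,-.009,.08),(-.013,-.009,.104)]))-[130,110])*3).round())
```

```text
(array([-0.0907, -0.1968,  0.2287]), array([ 0.5,  0.9, -0.5]), 13.4, 0.0029454949828238756)
pivot,peg top px [[491. 315.]
 [487. 236.]]
```

View pics/c7.png

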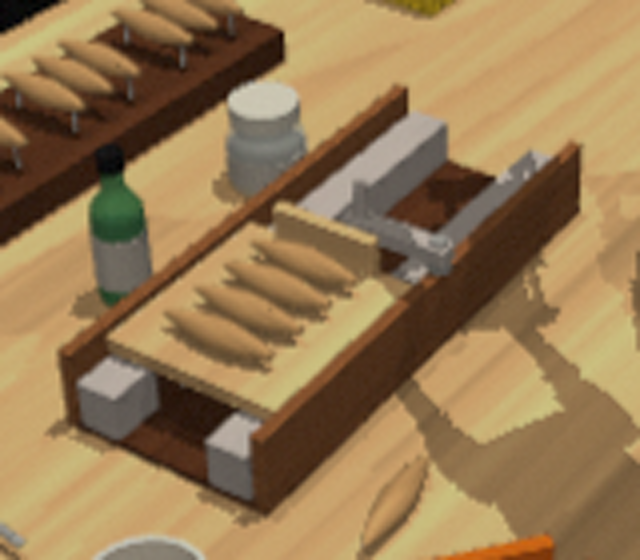

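View pics/c8.png

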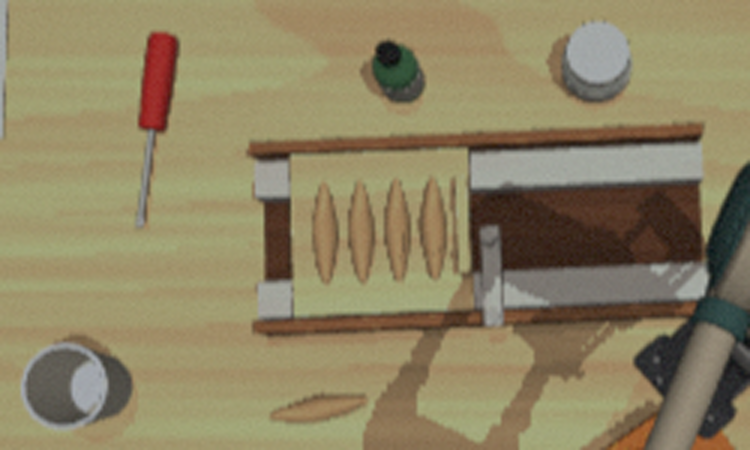

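The keeper lies across behind the strip, with its peg at (490,233) against (487,236) predicted. The board sits seated with its strip corners unchanged, the visible bystanders haven't moved, and the hand is clear.

```bash
python3 -c "
from bench import r
print(r.close_job())"
```

```text
the job is handed in; nothing more can be done
None
```

The board is pushed into its notches and the keeper bar is turned across behind the push strip. I handed the job in at about 13.5 s of the 58 s allowed, and no verdict is reported.

- **Board:** I pushed it about 120 mm along the rails with the fingertips behind the strip, with wrist forces read under 10 N. The push force gave no clear drop signal. I judged the drop from the side view, where the strip corners match a height of 32 mm (seated) rather than 40 mm (riding), at about y = 80–83 mm in the rack. The keeper was still at about 0.15 rad then.
- **Keeper:** I pushed it round by its peg until the force rose against the stop, to about 6 N. In the last top view the peg is within about 2 mm of where it should be fully closed, so roughly within 0.04 rad.
- **End state:** In the last pictures the board is unchanged. The glue, jar, cup, driver and loose blank are where they were. The tub and spool were outside the final crops, so I did not recheck them. The hand is clear, about 0.2 m above the bench.

One reading I did not explain: the fingers felt 4–5 N upward while pushing. The board did not lift or tip in the pictures.

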